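# Stir the small beads through the grading sieve

### The arm

A 6-joint arm with a two-finger parallel gripper is mounted at the origin on the work surface. World frame = base frame: x ahead of the robot, y to its left, z up, the work surface at z = 0. Lengths are in m, angles in rad, forces in N, time in s.
With the tool pointing down it reaches from about 0.225 to 0.875 m from the base axis. Payload 3.4 kg.
Tool frame: the origin (TCP) lies at the very end of the fingers, on their centre line; the grasp point (between the pads) lies 19 mm behind it (manip.tcp_to_grasp is the distance from the TCP to the grasp point, in m); z points along the fingers, y is the line along which they close (so a half turn about z gives the same grasp; the last joint's range is limited). The gripper opens to 85 mm and grips with 20 to 120 N. Pads are 22 mm wide; open, the fingers measure 114 mm over their backs; the gripper's body (76 mm by 85 mm) begins 54 mm behind the grasp point. The pads swing forward as they close: fully open they stand 13 mm farther back than shut.
Start: joints at [1.196, 0.276, 1.505, -0, 1.361, -0.121], TCP at [0.144, 0.557, 0.231] pointing down, gripper open.
Joint ranges: [-2.89, 2.89], [-0.75, 2.08], [0.22, 2.7], [-1.18, 4.32], [0.11, 2.71], [-2.7, 2.7]. Speed limits (rad/s): [2.57, 2.57, 3.14, 3.14, 3.14, 3.14].

### API

Orientations are given as a unit quaternion [w, x, y, z].
In Python, from rig import status, get_image, job, manip gives the robot as it stands.
- The arm moves only by the tool apply_moves, never from a script. Its arguments are lists of equal length, an entry for each row: "xyz": the shift along the tool's x, y, z each as a share of 0.3 m, from -1 to 1, a list of three; "rot": the turn, a rotation vector about the tool's x, y, z each as a share of 60 degrees, from -1 to 1, a list of three; "hand": the opening, from -1 (shut) to 1 (fully open). A call has 1 to 8 rows; each row shifts and turns the commanded pose from where the row before left it, along the tool's axes as they then stand; what a row does not reach is not made up. A row lasts 1/8 s, in which the tool goes at most 62.5 mm and 10.7 degrees, less where a joint would pass 70% of its speed; a pose out of reach is approached as far as the arm can. A call with a number of a shift or a turn outside -1 to 1 is refused whole. A call with a gripper value outside its range is refused whole. The fingers move at their own pace and stop on an object; "force" is the grip in N (left out, the last holds). Time passes only in rows, so rows that do not move let the fingers close. It gives the time, the measured TCP pose, the force, the opening and the grip force at its end, in the units of the state.
- status.get_state(): the state, without advancing time (a new reading comes with each control period).
- get_image(name): name is "side" or "top" or "wrist"; returns a dict with "pixels" (480x640x3 uint8, red, green, blue), "fovy" (degrees; the focal length in pixels is half the picture's height over the tangent of half this angle, whatever the lens; pixels are square), "cx", "cy" (the principal point, pixels), "origin" and "orientation" of the camera in the world; the wrist camera has in their place "tool_from_camera" (4x4, takes a point from camera to tool coordinates, whose origin is the TCP and whose axes are the flange's). Camera axes: x right, y down, z forward; pixel columns grow to the right and rows downward; lengths in m; the calibration is good to about 2 mm. A picture is of the moment at which its call begins: read the wrist's pose just before it. There is no depth.
- job.sign_off(): hands the job in; it is judged then, once.
The state is a dict: "clock": time; "qpos": joint angles; "qd": joint speeds; "effort": joint torques, N m; "position": TCP position; "ee_rot": TCP orientation; "contact_force": force on the tool from outside, world axes, zero at the start; "moment": the same for the moment, N m; "width": finger opening in m; "gripper_force": force on a finger pad.
Only numpy, scipy, OpenCV 4.12 (cv2) and the standard library are available. Lean on these libraries where they do the work, as an engineer would, in place of code of your own. Each camera call takes 0.05 s, during which the arm holds its last target. There are 200 camera calls.

### The job

Take the wooden stirrer, the stick with the ball-shaped head, out of the stock tray and stir the beads in the sieve with its head until all four small beads have dropped through the holes into the catch tray; the three big beads must stay in the sieve. Touch the beads only with the stirrer. Then lay the stirrer back down flat inside the stock tray.

Things in the scene. Friction and masses are not known exactly. Their poses are not given: they have to be found in the camera images.
- sieve: Fixed bead-grading sieve: a 250 mm square plywood board 10 mm thick, on four corner legs, its top 62 mm above the bench; on it a wooden hoop, 216 mm inside diameter, 6 mm wall, 30 mm high. Under the board a clear catch tray, 222 mm square, wall 36 mm high. Origin: on the bench below the middle; x and y along the board's edges, z up.
- sieve_mid (a point): Middle of the sieve on the board's top face, 62 mm above the bench; axes as the sieve's. Round 26 mm holes go right through the board: one here in the middle and twelve evenly spaced on a circle of 94 mm radius about it, the first on the +x axis.
- stirrer: Loose wooden stirrer, about 90 g, 210 mm long, lying level in the tray: a ball head 40 mm across, a round neck 10 mm thick and 50 mm long, and a flat-sided handle 120 mm long, 20 mm wide, 40 mm high, flush with the head's underside. Origin: on its underside below stirrer_grip; -x runs to the head, z up as it lies. At the start the head points towards the robot's side (world -x) within 0.3 rad.
- stirrer_grip (a point): Point on the handle's axis near the balance point, 20 mm above the tray floor as it lies; 35 mm of handle towards the head, 85 mm the other way; axes as the stirrer's. Firmly gripped here (about 50 N) it can still turn between the pads when the head is pressed with more than some 5 N.
- stirrer_head (a point): Centre of the ball head (radius 20 mm, lacquered), 105 mm from stirrer_grip along the stirrer's -x; axes as the stirrer's.
- stirrer_end (a point): Middle of the handle's free end face, 85 mm from stirrer_grip along the stirrer's +x; axes as the stirrer's.
- tray: Fixed open plywood stock tray, 340 x 236 mm outside, walls 5 mm thick and 30 mm high, floor 5 mm thick. Origin: on the bench under its middle; x along its length, z up. Three pieces lie lengthwise in it about 66 mm apart, in any order: the stirrer, a dowel and a batten.
- dowel: Bystander in the tray: plain round dowel, 16 mm diameter, 250 mm long, lying; origin on its underside at mid-length when placed, x along it.
- batten: Bystander in the tray: plain flat batten, 260 x 26 x 14 mm; origin at the middle of its underside, x along it.
- small1: One of the four small loose wooden beads: 22 mm ball, 10 g, smooth lacquered, free to roll; origin at its centre. Starts on the board inside the hoop, among the big ones; it drops through a clear hole that it is pushed over, and its centre then lies about 47 mm below the board's top.
- small2: One of the four small loose wooden beads: 22 mm ball, 10 g, smooth lacquered, free to roll; origin at its centre. Starts on the board inside the hoop, among the big ones; it drops through a clear hole that it is pushed over, and its centre then lies about 47 mm below the board's top.
- small3: One of the four small loose wooden beads: 22 mm ball, 10 g, smooth lacquered, free to roll; origin at its centre. Starts on the board inside the hoop, among the big ones; it drops through a clear hole that it is pushed over, and its centre then lies about 47 mm below the board's top.
- small4: One of the four small loose wooden beads: 22 mm ball, 10 g, smooth lacquered, free to roll; origin at its centre. Starts on the board inside the hoop, among the big ones; it drops through a clear hole that it is pushed over, and its centre then lies about 47 mm below the board's top.
- big1: One of the three big loose wooden beads: 42 mm ball, 26 g, smooth lacquered, free to roll; origin at its centre. Starts among the small ones. Cannot pass a hole but can sit in one, sunk up to 5 mm, until pushed out sideways (well under 1 N).
- big2: One of the three big loose wooden beads: 42 mm ball, 26 g, smooth lacquered, free to roll; origin at its centre. Starts among the small ones. Cannot pass a hole but can sit in one, sunk up to 5 mm, until pushed out sideways (well under 1 N).
- big3: One of the three big loose wooden beads: 42 mm ball, 26 g, smooth lacquered, free to roll; origin at its centre. Starts among the small ones. Cannot pass a hole but can sit in one, sunk up to 5 mm, until pushed out sideways (well under 1 N).

How it is judged:
On the way, in this order (a step that is already met when the one before it is completed fails the run):
1. the held stirrer's head is inside the hoop, below its rim (contact force between stirrer and the fingers above 1 N and horizontal distance between stirrer_head and sieve_mid below 0.1 m and z of stirrer_head in the frame of sieve_mid below 0.03 m), for 0.2 s.
2. all four small beads are below the board in the catch tray while the stirrer is still held (contact force between stirrer and the fingers above 1 N and z of each of small1, small2, small3, small4 in the frame of sieve_mid below -0.03 m and x of small1 in the frame of sieve_mid between -0.115 and 0.115 m and y of small1 in the frame of sieve_mid between -0.115 and 0.115 m and x of small2 in the frame of sieve_mid between -0.115 and 0.115 m and y of small2 in the frame of sieve_mid between -0.115 and 0.115 m and x of small3 in the frame of sieve_mid between -0.115 and 0.115 m and y of small3 in the frame of sieve_mid between -0.115 and 0.115 m and x of small4 in the frame of sieve_mid between -0.115 and 0.115 m and y of small4 in the frame of sieve_mid between -0.115 and 0.115 m), for 0.1 s.
At the end, for the whole second after the job is handed in: Small beads all in the catch tray under the board, big beads all in the hoop on the board; stirrer released and at rest in the stock tray, its head and its handle end both inside the tray outline and less than 55 mm above the bench (z of each of small1, small2, small3, small4 in the frame of sieve_mid below -0.03 m and x of small1 in the frame of sieve_mid between -0.115 and 0.115 m and y of small1 in the frame of sieve_mid between -0.115 and 0.115 m and x of small2 in the frame of sieve_mid between -0.115 and 0.115 m and y of small2 in the frame of sieve_mid between -0.115 and 0.115 m and x of small3 in the frame of sieve_mid between -0.115 and 0.115 m and y of small3 in the frame of sieve_mid between -0.115 and 0.115 m and x of small4 in the frame of sieve_mid between -0.115 and 0.115 m and y of small4 in the frame of sieve_mid between -0.115 and 0.115 m and horizontal distance between each of big1, big2, big3 and sieve_mid below 0.11 m and z of big1 in the frame of sieve_mid between 0 and 0.03 m and z of big2 in the frame of sieve_mid between 0 and 0.03 m and z of big3 in the frame of sieve_mid between 0 and 0.03 m and z of each of stirrer_head, stirrer_end in the frame of tray below 0.055 m and x of stirrer_head in the frame of tray between -0.17 and 0.17 m and y of stirrer_head in the frame of tray between -0.118 and 0.118 m and x of stirrer_end in the frame of tray between -0.17 and 0.17 m and y of stirrer_end in the frame of tray between -0.118 and 0.118 m and linear speed of stirrer below 0.02 m/s); the robot touches nothing.
It fails at once if the robot itself touches a bead (contact force between any of small1, big1, small2, big2, small3, big3, small4 and the fingers above 0.3 N or contact force between any of small1, big1, small2, big2, small3, big3, small4 and the arm above 0.3 N).
It fails at once if a big bead leaves the sieve (horizontal distance between any of big1, big2, big3 and sieve_mid above 0.13 m).
It also fails if it takes over 67 s, if anything falls off the work surface, if the arm or the gripper's body presses on something with over 40 N, if the wrist force passes 120 N, or if a joint passes its speed limit or range.

## Working session

There is one attempt and no reset: what is moved stays moved. The work goes in short steps, Python scripts to look and compute and a tool call to move; the robot and the scene stay as the last step left them, time stands still between calls to the robot, and variables do not carry over. Pictures are saved under pics/ and viewed, at most 10 in all, crops included, and the job is handed in when it is done.

Besides the shell and the picture viewer there is one more tool, called after ">>>" as name(argument=value, ...) on one line, values as JSON. apply_moves: Moves the arm, as the interface text tells. Its arguments: {"type":"object","properties":{"xyz":{"type":"array","items":{"type":"array","items":{"type":"number","minimum":-1,"maximum":1}}},"rot":{"type":"array","items":{"type":"array","items":{"type":"number","minimum":-1,"maximum":1}}},"hand":{"type":"array","items":{"type":"number"}},"force":{"type":"number"}},"required":["xyz","rot","hand"]}

```bash
mkdir -p pics; ls; cat > h.py <<'E'
import numpy as np,cv2
from scipy.spatial.transform import Rotation as R
from rig import status,get_image,job,manip
def q2R(q): return R.from_quat([q[1],q[2],q[3],q[0]]).as_matrix()
def snap(n,f):
    im=get_image(n); cv2.imwrite('pics/'+f,im['pixels'][:,:,::-1]); return im
def cam(im):
    f=240/np.tan(np.radians(im['fovy'])/2); return f,q2R(im['orientation']),np.array(im['origin'])
def back(im,uv,z):
    f,Rm,o=cam(im); d=Rm@np.array([(uv[0]-im['cx'])/f,(uv[1]-im['cy'])/f,1]); return o+d*(z-o[2])/d[2]
def proj(im,p):
    f,Rm,o=cam(im); c=Rm.T@(np.array(p)-o); return np.array([im['cx']+f*c[0]/c[2],im['cy']+f*c[1]/c[2]])
E
python3 - <<'E'
from h import *
for n in('top','side'):
    im=snap(n,n+'0.png'); print({k:v for k,v in im.items() if k!='pixels'})
print(status.get_state(),manip.tcp_to_grasp)
E
```

```text
pics
{'fovy': 51.79933808048784, 'cx': 323.7990934257168, 'cy': 236.1092273182554, 'origin': array([ 0.42925318, -0.00293601,  0.87727465]), 'orientation': array([-0.04461003,  0.71060562, -0.70047048,  0.04889485])}
{'fovy': 49.177471655860046, 'cx': 324.7190377357959, 'cy': 242.7376899270691, 'origin': array([ 0.04798128, -0.56060861,  0.57814311]), 'orientation': array([-0.44699064,  0.82792564, -0.30225819,  0.15290026])}
{'clock': 0.1, 'qpos': array([ 1.19599693e+00,  2.76514660e-01,  1.50603145e+00, -6.55170783e-07,
        1.36071476e+00, -1.21004547e-01]), 'qd': array([-0.00107562, -0.000934  , -0.00072815, -0.00016108, -0.00040196,
       -0.00101428]), 'effort': array([ 1.59248215e-03, -4.17702627e+01, -2.46406066e+01, -1.56341403e-04,
        5.94732701e-03,  3.28105637e-05]), 'position': array([0.14419778, 0.5561195 , 0.23052604]), 'ee_rot': array([-2.04354991e-04,  1.26557019e-01,  9.91958984e-01, -8.08687110e-04]), 'contact_force': array([-1.56600277, -0.01646837,  0.31314504]), 'moment': array([ 0.01173079, -0.02725118, -0.00910938]), 'gripper_force': 0.0, 'width': 0.08525310649758086} 0.0187
```

View pics/top0.png

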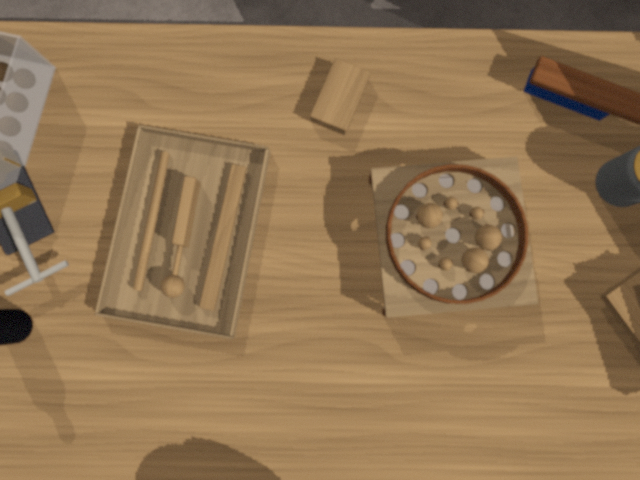

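View pics/side0.png

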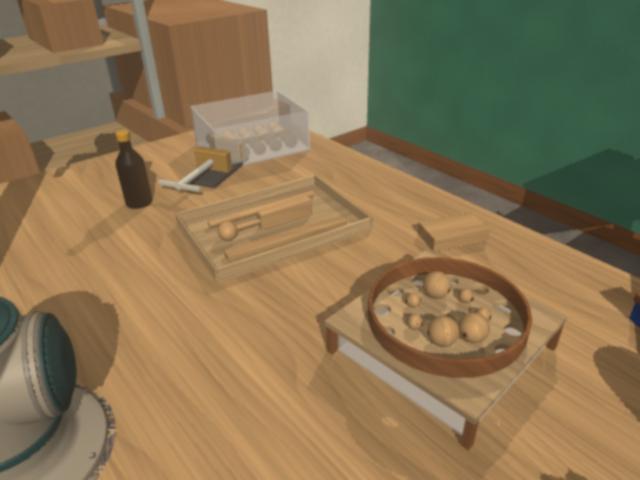

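The top view shows the stirrer in the tray with its head at (173,286) and handle end at about (187,177). The sieve's middle hole is at (452,236). The big beads are near (430,216), (488,237) and (475,260), the small ones near (452,203), (478,213), (426,244) and (447,264). The side view agrees. Next I'll refine these positions.

```bash
cat > fit.py <<'E'
from h import *
from scipy.optimize import least_squares
im=get_image('top'); p=im['pixels'].astype(int)
# sieve: approximate hole pixels -> fit centre+yaw at z=.062
# seed pixels refined on whiteness (low saturation, bright)
sat=p.max(2)-p.min(2); m=((sat<45)&(p.min(2)>110)).astype(np.uint8); m[:, :375]=0; m[:,535:]=0; m[:155]=0; m[315:]=0
n,l,st,c=cv2.connectedComponentsWithStats(m); C=[c[i] for i in range(1,n) if st[i,4]>40]; print(len(C),[st[i,4] for i in range(1,n) if st[i,4]>40]); print(np.round(C,1).tolist())
W=np.array([back(im,u,.060)[:2] for u in C])
def holes(q): a=q[2]+np.arange(12)*np.pi/6; return np.vstack([q[:2],np.c_[q[0]+.094*np.cos(a),q[1]+.094*np.sin(a)]])
def res(q):
    H=holes(q); d=W[:,None]-H[None]; k=np.argmin((d**2).sum(2),1); return (d[np.arange(len(W)),k]).ravel()
c0=back(im,(452,236),.062)[:2]
best=min((least_squares(res,[*c0,y],loss='soft_l1',f_scale=.002) for y in np.linspace(0,.5,8)),key=lambda r:r.cost)
print('sieve',best.x,best.cost,np.abs(best.fun).max()); np.save('sieve.npy',best.x)
o=im['pixels'][:,:,::-1].copy()
a=cv2.resize(o[120:340,95:275],None,fx=2.7,fy=2.7,interpolation=cv2.INTER_CUBIC)[:594]
b=cv2.resize(o[160:310,380:535],None,fx=2,fy=2,interpolation=cv2.INTER_CUBIC)
for h in holes(best.x): u=(proj(im,[*h,.062])-[380,160])*2; cv2.circle(b,tuple(int(round(x)) for x in u),2,(0,0,255),-1)
cv=np.zeros((594,800,3),np.uint8); cv[:a.shape[0],:a.shape[1]]=a; cv[:b.shape[0],488:488+b.shape[1]]=b[:, :312]; cv2.imwrite('pics/crop1.png',cv)
E
python3 fit.py
```

```text
13 [np.int32(147), np.int32(146), np.int32(154), np.int32(136), np.int32(148), np.int32(43), np.int32(156), np.int32(152), np.int32(139), np.int32(147), np.int32(153), np.int32(157), np.int32(164)]
[[445.0, 180.7], [473.2, 185.5], [418.5, 190.0], [495.8, 203.7], [400.8, 211.9], [503.7, 230.3], [451.8, 235.2], [397.1, 239.9], [503.5, 258.8], [407.6, 266.6], [486.1, 281.1], [429.8, 285.5], [458.8, 291.1]]
sieve [ 0.54305701 -0.22115255  0.10226947] 1.5180736701204796e-05 0.006382504612618134
```

View pics/crop1.png

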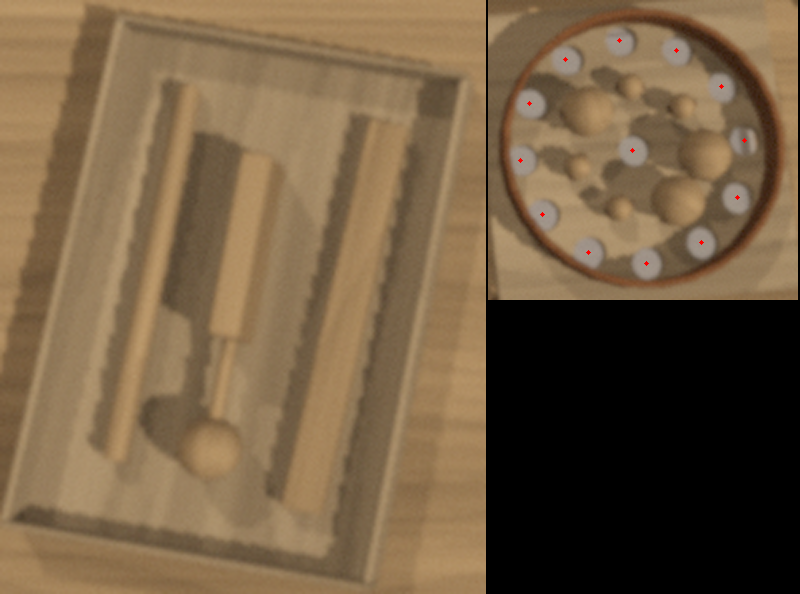

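```bash
python3 - <<'E'
from h import *
im=get_image('top')
f=lambda u,z: back(im,(u[0]/2.7+95,u[1]/2.7+120),z)
H=f((210,448),.025);E=f((258,154),.045);N=f((226,334),.045);K=f((231,338),.025)
print(H,E,N,K); print(np.linalg.norm((H-E)[:2]),np.linalg.norm((H-N)[:2]))
for a,b in((H,E),(N,E),(H,N)): d=b-a; print(np.arctan2(d[1],d[0]))
# tray corners, rim z=.03
T=[f(u,.03) for u in((118,17),(468,78),(372,582),(5,520))]; print(np.mean(T,0),T)
s=status.get_state(); print(s['position'],q2R(s['ee_rot']))
E
```

```text
[0.45282439 0.25014504 0.025     ] [0.63932804 0.22375067 0.045     ] [0.52347173 0.23805069 0.045     ] [0.52320175 0.2405059  0.025     ]
0.18836207924562254 0.07167509996689149
-0.14058834920871852
-0.12280779890794544
-0.16954962068958682
[0.55186912 0.23375757 0.03      ] [array([0.7340514 , 0.32436592, 0.03      ]), array([0.69629616, 0.09300876, 0.03      ]), array([0.37105893, 0.14345696, 0.03      ]), array([0.40606999, 0.37419863, 0.03      ])]
[0.14428111 0.55629077 0.23076971] [[-9.67960062e-01  2.51103847e-01 -4.19572870e-04]
 [ 2.51104155e-01  9.67959520e-01 -1.03455441e-03]
 [ 1.46348962e-04 -1.10676384e-03 -9.99999377e-01]]
```

```bash
cat > plan.py <<'E'
from h import *
def rows(wps, P=None, Rm=None):
    """wps: list of (pos, R or None, n). prints rows in tool units"""
    s=status.get_state(); P=np.array(s['position']) if P is None else P; Rm=q2R(s['ee_rot']) if Rm is None else Rm
    X=[];Q=[]
    for p,Rt,n in wps:
        p=np.array(p); Rt=Rm if Rt is None else Rt
        for i in range(n):
            rv=R.from_matrix(Rm.T@Rt).as_rotvec()/(n-i); q=np.round(rv/np.radians(60),3)
            x=np.round(Rm.T@((p-P)/(n-i))/.3,3)
            P=P+Rm@x*.3; Rm=Rm@R.from_rotvec(q*np.radians(60)).as_matrix()
            X.append(x.tolist());Q.append(q.tolist())
    for k in range(0,len(X),8): print('xyz',str(X[k:k+8]).replace(' ',''),'\nrot',str(Q[k:k+8]).replace(' ',''),len(X[k:k+8]))
    return P,Rm
def toolR(yaw,tilt=0):
    "head direction yaw (world angle of tool x when level), tilt head-down"
    x=np.array([np.cos(yaw),np.sin(yaw),0]); z=np.array([0,0,-1.]); y=np.cross(z,x)
    return np.c_[x,y,z]@R.from_rotvec([0,-tilt,0]).as_matrix()
E
python3 - <<'E'
from plan import *
Rg=toolR(3.0016)
rows([((.556,.2355,.12),Rg,10),((.556,.2355,.012),Rg,6)])
E
```

```text
xyz [[-0.16,-0.069,0.037],[-0.159,-0.071,0.037],[-0.158,-0.073,0.037],[-0.157,-0.074,0.037],[-0.156,-0.076,0.037],[-0.156,-0.078,0.037],[-0.154,-0.08,0.037],[-0.154,-0.082,0.037]] 
rot [[-0.0,-0.0,-0.011],[-0.0,-0.0,-0.011],[-0.0,-0.0,-0.011],[-0.0,-0.0,-0.011],[-0.0,-0.0,-0.011],[-0.0,-0.0,-0.011],[-0.0,-0.0,-0.011],[-0.0,-0.0,-0.011]] 8
xyz [[-0.153,-0.083,0.037],[-0.151,-0.085,0.037],[-0.0,-0.0,0.06],[-0.0,-0.0,0.06],[-0.0,-0.0,0.06],[-0.0,-0.0,0.06],[-0.0,-0.0,0.06],[-0.0,-0.0,0.06]] 
rot [[-0.001,-0.0,-0.01],[-0.0,-0.0,-0.011],[-0.0,-0.0,0.0],[-0.0,-0.0,0.0],[-0.0,-0.0,0.0],[-0.0,-0.0,0.0],[-0.0,-0.0,0.0],[-0.0,-0.0,0.0]] 8
```

>>> apply_moves(xyz=[[-0.16, -0.069, 0.037], [-0.159, -0.071, 0.037], [-0.158, -0.073, 0.037], [-0.157, -0.074, 0.037], [-0.156, -0.076, 0.037], [-0.156, -0.078, 0.037], [-0.154, -0.08, 0.037], [-0.154, -0.082, 0.037]], rot=[[0, 0, -0.011], [0, 0, -0.011], [0, 0, -0.011], [0, 0, -0.011], [0, 0, -0.011], [0, 0, -0.011], [0, 0, -0.011], [0, 0, -0.011]], hand=[0.2, 0.2, 0.2, 0.2, 0.2, 0.2, 0.2, 0.2], force=60)

```text
clock: 1.2
position: [0.475, 0.2989, 0.1421]
ee_rot: [0.0, 0.081, 0.997, 0.0]
contact_force: [0.8, 0.2, 0.1]
width: 0.051
gripper_force: 0.0
```

>>> apply_moves(xyz=[[-0.153, -0.083, 0.037], [-0.151, -0.085, 0.037], [0, 0, 0], [0, 0, 0]], rot=[[0, 0, -0.011], [0, 0, -0.011], [0, 0, 0], [0, 0, 0]], hand=[0.2, 0.2, 0.2, 0.2])

```text
clock: 1.7
position: [0.5555, 0.2361, 0.1199]
ee_rot: [-0.001, 0.07, 0.998, 0.0]
contact_force: [-0.6, 0.2, -0.3]
width: 0.0514
gripper_force: 0.0
```

```bash
python3 - <<'E'
from plan import *
s=status.get_state();print(s['position'],s['width'])
w=snap('wrist','w1.png')
Rg=toolR(3.0016)
rows([((.556,.2355,.012),Rg,6)])
T=np.array(w['tool_from_camera']);f=240/np.tan(np.radians(w['fovy'])/2)
P=np.array(s['position']);Rm=q2R(s['ee_rot'])
d=np.array([-.990,.1395,0])
for nm,q in(('head',[.4528,.2501,.025]),('grip top',[.556,.2355,.045]),('end',[.64,.2236,.045])):
    t=Rm.T@(np.array(q)-P); c=np.linalg.inv(T)@np.r_[t,1]; print(nm,w['cx']+f*c[0]/c[2],w['cy']+f*c[1]/c[2],c[2])
E
```

```text
[0.55548855 0.23605883 0.11992979] 0.05141460303756468
xyz [[-0.001,-0.001,0.06],[-0.001,-0.0,0.06],[-0.0,-0.001,0.06],[-0.001,-0.0,0.06],[-0.0,-0.001,0.06],[-0.001,-0.0,0.061]] 
rot [[0.0,-0.0,0.0],[0.0,-0.0,0.0],[0.0,-0.0,0.0],[0.0,-0.0,0.001],[0.0,-0.001,0.0],[0.0,-0.0,0.001]] 6
head 318.73022177679263 55.770580812299556 0.2179991595259566
grip top 318.3726363253129 245.28887165469524 0.23182042149646925
end 318.1519294569217 366.6903819506887 0.2585227247957396
```

View pics/w1.png

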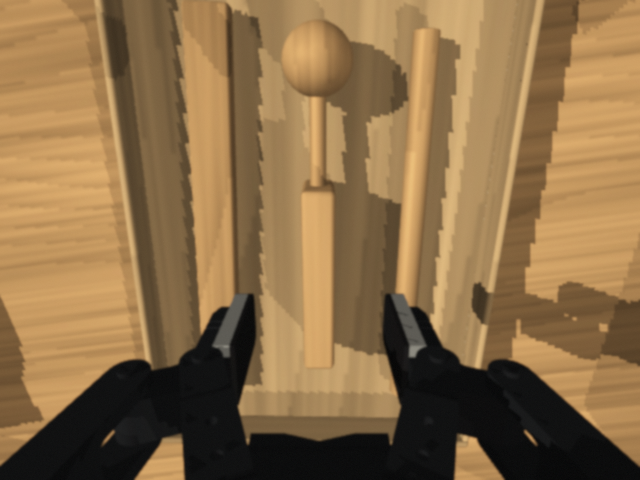

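The wrist view has the head at (317,58) and the handle end at (319,366), within 2 px of the prediction. The stirrer lies centred between the fingers, so I'll descend and grip.

>>> apply_moves(xyz=[[0, 0, 0.06], [0, 0, 0.06], [0, 0, 0.06], [0, 0, 0.06], [0, 0, 0.06], [0, 0, 0.06], [0, 0, 0], [0, 0, 0]], rot=[[0, 0, 0], [0, 0, 0], [0, 0, 0], [0, 0, 0], [0, 0, 0], [0, 0, 0], [0, 0, 0], [0, 0, 0]], hand=[0.2, 0.2, 0.2, 0.2, 0.2, 0.2, -1, -1], force=80)

```text
clock: 2.75
position: [0.5559, 0.237, 0.0134]
ee_rot: [0.0, 0.069, 0.998, 0.0]
contact_force: [-0.9, -0.7, -0.3]
width: 0.0191
gripper_force: 78.0
```

>>> apply_moves(xyz=[[0, 0, 0], [0, 0, 0], [0, 0, -0.08], [0, 0, -0.16], [0, 0, -0.16], [0, 0, -0.16]], rot=[[0, 0, 0], [0, 0, 0], [0, 0, 0], [0, 0, 0], [0, 0, 0], [0, 0, 0]], hand=[-1, -1, -1, -1, -1, -1])

```text
clock: 3.5
position: [0.556, 0.2359, 0.182]
ee_rot: [0.0, 0.069, 0.998, 0.0]
contact_force: [1.1, 0.1, -0.8]
width: 0.0189
gripper_force: 78.1
```

```bash
python3 - <<'E'
from plan import *
s=status.get_state();print(s['position'],s['width'],s['gripper_force'],s['contact_force'])
w=snap('wrist','w2.png')
E
```

```text
[0.55597193 0.23585517 0.1819635 ] 0.018884519160633478 78.09736847877502 [ 1.07294846  0.07259087 -0.83032469]
```

View pics/w2.png

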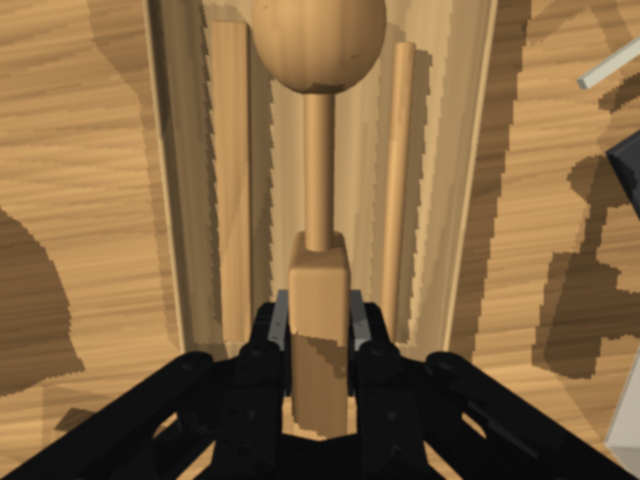

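Gripped; the wrist view shows the stirrer straight between the pads, with its head at about (319,27). Now I'll compute the bead layout in the sieve frame.

```bash
cat >> plan.py <<'E'
S=np.load('sieve.npy'); cS,sS=np.cos(S[2]),np.sin(S[2]); Rz=np.array([[cS,-sS],[sS,cS]])
def toS(p): return Rz.T@(np.array(p)[:2]-S[:2])
def toW(q): return S[:2]+Rz@np.array(q)
HT=np.array([.1045,0,-.0116])
def tcp(q,hz,Rm): "TCP for head at sieve xy q, height hz over board"; return np.r_[toW(q),.062+hz]-Rm@HT
HOLES=np.array([[0,0]]+[[.094*np.cos(k*np.pi/6),.094*np.sin(k*np.pi/6)] for k in range(12)])
RT=toolR(2.756,.85)
E
python3 - <<'E'
from plan import *
im=get_image('top')
B={'A':((430,215.5),.021),'B':((488,237.5),.021),'C':((476,260.5),.021),'a':((450.5,203),.011),'b':((477.5,213),.011),'c':((425.5,243.5),.011),'d':((446,264),.011)}
P={}
for k,(u,h) in B.items():
    q=toS(back(im,u,.062+h)); P[k]=q; print(k,np.round(q*1000),'r',round(np.hypot(*q)*1000),'az/30',round(np.degrees(np.arctan2(q[1],q[0]))/30,2))
np.save('beads.npy',P,allow_pickle=True)
for k in 'abcd':
    for j in range(12):
        H=HOLES[j+1]; d=H-P[k]; L=np.hypot(*d); d/=L
        if L<.09:
            st=P[k]-d*.034; en=H-d*.022
            c=[]
            for m in P:
                if m==k: continue
                t=np.clip((P[m]-st)@d,0,(en-st)@d); g=np.hypot(*(st+d*t-P[m]))-(.041 if m<'a' else .028)
                t2=np.clip((P[m]-P[k])@d,0,L); g2=np.hypot(*(P[k]+d*t2-P[m]))-(.031 if m<'a' else .022)
                c.append((round(min(g,g2)*1000),m))
            print(k,'hole',j,'L',round(L*1000),'start',np.round(st*1000),'end',np.round(en*1000),sorted(c)[:2])
Pw,Rw=rows([((.556,.15,.24),toolR(2.9,.4),3),(tcp((0,0),.09,RT),RT,7),(tcp((0,0),.024,RT),RT,3)])
E
```

```text
A [33. 38.] r 50 az/30 1.65
B [-12. -52.] r 53 az/30 -3.43
C [-47. -27.] r 55 az/30 -4.99
a [52. -1.] r 52 az/30 -0.03
b [ 31. -43.] r 53 az/30 -1.8
c [-12.  48.] r 50 az/30 3.45
d [-48.  19.] r 52 az/30 5.28
a hole 0 L 42 start [18. -1.] end [72. -0.] [(-2, 'A'), (14, 'b')]
a hole 1 L 56 start [ 34. -30.] end [70. 28.] [(-14, 'b'), (-4, 'A')]
a hole 2 L 82 start [ 54. -35.] end [48. 59.] [(-24, 'A'), (-4, 'b')]
a hole 10 L 81 start [54. 33.] end [ 48. -59.] [(-19, 'A'), (-10, 'b')]
a hole 11 L 55 start [34. 28.] end [ 70. -28.] [(-31, 'A'), (12, 'b')]
b hole 0 L 76 start [  3. -63.] end [ 76. -13.] [(-22, 'B'), (-5, 'a')]
b hole 8 L 87 start [ 62. -28.] end [-27. -72.] [(-30, 'B'), (1, 'a')]
b hole 9 L 60 start [ 49. -14.] end [ 12. -75.] [(-14, 'a'), (-9, 'B')]
b hole 10 L 41 start [ 19. -12.] end [ 39. -61.] [(2, 'B'), (7, 'a')]
b hole 11 L 50 start [ -3. -41.] end [ 59. -45.] [(-27, 'B'), (6, 'C')]
c hole 2 L 67 start [-41.  32.] end [28. 71.] [(-13, 'd'), (-10, 'A')]
c hole 3 L 47 start [-20.  16.] end [-5. 73.] [(0, 'd'), (4, 'A')]
c hole 4 L 48 start [13. 25.] end [-31.  66.] 
[... 309 characters left out ...]
hole 6 L 50 start [-17.  32.] end [-74.   8.] [(-11, 'c'), (2, 'C')]
d hole 7 L 74 start [-33.  49.] end [-71. -27.] [(-19, 'C'), (-7, 'c')]
xyz [[-0.01,-0.096,-0.059],[-0.021,-0.096,-0.057],[-0.031,-0.096,-0.053],[-0.064,-0.178,0.036],[-0.064,-0.177,0.042],[-0.065,-0.175,0.049],[-0.064,-0.174,0.055],[-0.063,-0.172,0.061]] 
rot [[0.008,-0.124,0.032],[0.009,-0.123,0.032],[0.008,-0.124,0.032],[0.012,-0.061,0.016],[0.012,-0.061,0.016],[0.011,-0.061,0.016],[0.012,-0.061,0.016],[0.011,-0.062,0.016]] 8
xyz [[-0.062,-0.17,0.067],[-0.061,-0.167,0.073],[0.055,-0.0,0.048],[0.055,-0.0,0.048],[0.056,-0.0,0.049]] 
rot [[0.012,-0.061,0.016],[0.011,-0.062,0.016],[0.0,0.0,0.0],[0.0,0.0,0.0],[0.0,0.0,0.0]] 5
```

>>> apply_moves(xyz=[[-0.01, -0.096, -0.059], [-0.021, -0.096, -0.057], [-0.031, -0.096, -0.053], [-0.064, -0.178, 0.036], [-0.064, -0.177, 0.042], [-0.065, -0.175, 0.049], [-0.064, -0.174, 0.055], [-0.063, -0.172, 0.061]], rot=[[0.008, -0.124, 0.032], [0.009, -0.123, 0.032], [0.008, -0.124, 0.032], [0.012, -0.061, 0.016], [0.012, -0.061, 0.016], [0.011, -0.061, 0.016], [0.012, -0.061, 0.016], [0.011, -0.062, 0.016]], hand=[-1, -1, -1, -1, -1, -1, -1, -1])

```text
clock: 4.6
position: [0.5941, -0.1387, 0.2213]
ee_rot: [0.342, 0.158, 0.924, -0.067]
contact_force: [0.7, 0.4, -0.6]
width: 0.0191
gripper_force: 78.3
```

>>> apply_moves(xyz=[[-0.062, -0.17, 0.067], [-0.061, -0.167, 0.073], [0, 0, 0]], rot=[[0.012, -0.061, 0.016], [0.011, -0.062, 0.016], [0, 0, 0]], hand=[-1, -1, -1])

```text
clock: 4.97
position: [0.6073, -0.1966, 0.2156]
ee_rot: [0.373, 0.165, 0.911, -0.065]
contact_force: [-0.1, 0.3, -1.2]
width: 0.0188
gripper_force: 78.3
```

```bash
cat >> plan.py <<'E'
def look(f):
    s=status.get_state(); Rm=q2R(s['ee_rot']); h=np.array(s['position'])+Rm@HT; print('head S',np.round(toS(h)*1000,1),'z',round((h[2]-.062)*1000,1),'w',s['width'],s['gripper_force'],'F',np.round(s['contact_force'],1),'t',s['clock'])
    out=[]
    for n in('top','side'):
        im=get_image(n); o=im['pixels'][:,:,::-1].copy(); np.save('pics/'+n+'_last.npy',o)
        y,x,k=((130,355,2.05) if n=='top' else (225,340,2.05)); w,hh=(190,190) if n=='top' else (200,190)
        c=cv2.resize(o[y:y+hh,x:x+w],None,fx=k,fy=k,interpolation=cv2.INTER_CUBIC)
        u=(proj(im,h)-[x,y])*k; cv2.circle(c,tuple(int(round(v)) for v in u),3,(0,0,255),-1)
        out.append(c[:389])
    cv2.imwrite('pics/'+f,np.hstack(out)[:,:800])
E
python3 - <<'E'
from plan import *
look('l1.png')
E
```

```text
head S [-7.5 54.7] z 88.6 w 0.018797362881623796 78.32247734069824 F [-0.1  0.3 -1.2] t 4.975
```

View pics/l1.png

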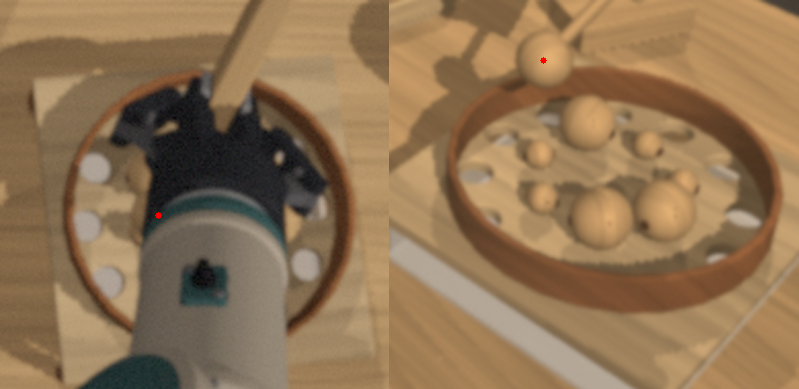

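The side view shows the head where my model predicts it (red dot at (543,60)) and all seven beads unmoved. The move stopped about 55 mm short because of joint speed limits. The side camera gives a clear view for tracking.

```bash
python3 - <<'E'
from plan import *
t=lambda x,y,z=.024: tcp((x/1000,y/1000),z,RT)
rows([(t(0,0,.09),RT,4),(t(0,0),RT,4),(t(18,-3),RT,2),(t(75,-1),RT,10),(t(75,-1),RT,1),(t(20,-8),RT,3)])
E
```

```text
xyz [[-0.019,-0.041,0.011],[-0.019,-0.041,0.012],[-0.02,-0.041,0.013],[-0.019,-0.041,0.013],[0.041,-0.0,0.036],[0.041,-0.0,0.036],[0.041,-0.0,0.037],[0.042,-0.0,0.036]] 
rot [[0.006,-0.017,0.005],[0.007,-0.017,0.005],[0.006,-0.017,0.005],[0.007,-0.018,0.005],[-0.0,0.0,-0.0],[-0.0,0.0,-0.0],[-0.0,0.0,-0.0],[-0.0,0.0,-0.0]] 8
xyz [[-0.019,0.01,0.022],[-0.019,0.009,0.021],[-0.011,0.01,0.012],[-0.011,0.009,0.012],[-0.011,0.01,0.013],[-0.011,0.009,0.012],[-0.011,0.01,0.013],[-0.011,0.009,0.012]] 
rot [[-0.0,0.0,-0.0],[-0.0,0.0,-0.0],[-0.0,0.0,-0.0],[-0.0,0.0,-0.0],[-0.0,0.0,-0.0],[-0.0,0.0,-0.0],[-0.0,0.0,-0.0],[-0.0,0.0,-0.0]] 8
xyz [[-0.011,0.01,0.013],[-0.011,0.009,0.012],[-0.01,0.01,0.013],[-0.011,0.009,0.012],[0.0,0.0,0.0],[0.033,-0.035,-0.038],[0.033,-0.036,-0.038],[0.034,-0.035,-0.037]] 
rot [[-0.0,0.0,-0.0],[-0.0,0.0,-0.0],[-0.0,0.0,-0.0],[-0.0,0.0,-0.0],[-0.0,0.0,-0.0],[-0.0,0.0,-0.0],[-0.0,0.0,-0.0],[-0.0,0.0,-0.0]] 8
```

>>> apply_moves(xyz=[[-0.019, -0.041, 0.011], [-0.019, -0.041, 0.012], [-0.02, -0.041, 0.013], [-0.019, -0.041, 0.013], [0, 0, 0], [0, 0, 0]], rot=[[0.006, -0.017, 0.005], [0.007, -0.017, 0.005], [0.006, -0.017, 0.005], [0.007, -0.018, 0.005], [0, 0, 0], [0, 0, 0]], hand=[-1, -1, -1, -1, -1, -1])

```text
clock: 5.82
position: [0.6159, -0.2493, 0.2238]
ee_rot: [0.406, 0.174, 0.894, -0.079]
contact_force: [0.5, 1.1, -1.3]
width: 0.0191
gripper_force: 78.3
```

```bash
python3 - <<'E'
from plan import *
look('l2.png')
t=lambda x,y,z=.024: tcp((x/1000,y/1000),z,RT)
rows([(t(0,0),RT,4),(t(18,-3),RT,2),(t(75,-1),RT,10),(t(20,-8),RT,4)])
E
```

```text
head S [1.  0.8] z 90.8 w 0.01912668629908435 78.34960341453552 F [ 0.5  1.1 -1.3] t 5.825
xyz [[0.042,-0.001,0.036],[0.042,-0.001,0.037],[0.043,-0.001,0.036],[0.042,-0.001,0.037],[-0.019,0.01,0.022],[-0.019,0.01,0.021],[-0.011,0.009,0.012],[-0.011,0.01,0.012]] 
rot [[0.0,0.001,0.0],[0.0,0.0,0.0],[0.001,0.001,0.001],[0.0,0.0,0.0],[0.0,0.0,0.0],[0.0,0.0,0.0],[0.0,0.0,0.0],[0.0,0.0,0.0]] 8
xyz [[-0.011,0.009,0.013],[-0.011,0.01,0.012],[-0.011,0.009,0.013],[-0.011,0.01,0.012],[-0.011,0.009,0.013],[-0.011,0.01,0.012],[-0.01,0.009,0.013],[-0.011,0.01,0.012]] 
rot [[0.0,0.0,0.0],[0.0,0.0,0.0],[0.0,0.0,0.0],[0.0,0.0,0.0],[0.0,0.0,0.0],[0.0,0.0,0.0],[0.0,0.0,0.0],[0.0,0.0,0.0]] 8
xyz [[0.025,-0.027,-0.028],[0.025,-0.027,-0.028],[0.025,-0.026,-0.029],[0.025,-0.027,-0.028]] 
rot [[0.0,0.0,0.0],[0.0,0.0,0.0],[0.0,0.0,0.0],[0.0,0.0,0.0]] 4
```

>>> apply_moves(xyz=[[0.042, -0.001, 0.036], [0.042, -0.001, 0.037], [0.043, -0.001, 0.036], [0.042, -0.001, 0.037], [-0.019, 0.01, 0.022], [-0.019, 0.01, 0.021], [-0.011, 0.009, 0.012], [-0.011, 0.01, 0.012]], rot=[[0, 0, 0], [0, 0, 0], [0, 0, 0], [0, 0, 0], [0, 0, 0], [0, 0, 0], [0, 0, 0], [0, 0, 0]], hand=[-1, -1, -1, -1, -1, -1, -1, -1])

```text
clock: 6.92
position: [0.6506, -0.248, 0.1817]
ee_rot: [0.383, 0.18, 0.903, -0.079]
contact_force: [-0.1, 0.6, -1.5]
width: 0.0188
gripper_force: 78.3
```

>>> apply_moves(xyz=[[-0.011, 0.009, 0.013], [-0.011, 0.01, 0.012], [-0.011, 0.009, 0.013], [-0.011, 0.01, 0.012], [-0.011, 0.009, 0.013], [-0.011, 0.01, 0.012], [-0.01, 0.009, 0.013], [-0.011, 0.01, 0.012]], rot=[[0, 0, 0], [0, 0, 0], [0, 0, 0], [0, 0, 0], [0, 0, 0], [0, 0, 0], [0, 0, 0], [0, 0, 0]], hand=[-1, -1, -1, -1, -1, -1, -1, -1])

```text
clock: 7.92
position: [0.6958, -0.2425, 0.18]
ee_rot: [0.382, 0.18, 0.903, -0.078]
contact_force: [0.5, -0.3, -1.4]
width: 0.0191
gripper_force: 78.3
```

```bash
python3 - <<'E'
from plan import *
look('l3.png')
t=lambda x,y,z=.024: tcp((x/1000,y/1000),z,RT)
rows([(t(18,-10),RT,4),(t(39,-62),RT,9),(t(39,-62),RT,1),(t(5,-5),RT,4)])
E
```

```text
head S [78.4  1.6] z 51.0 w 0.019112063759936477 78.34688901901245 F [ 0.5 -0.3 -1.4] t 7.925
xyz [[0.044,-0.032,-0.017],[0.044,-0.032,-0.018],[0.043,-0.032,-0.018],[0.043,-0.032,-0.019],[-0.01,-0.013,0.012],[-0.011,-0.013,0.012],[-0.01,-0.013,0.012],[-0.011,-0.014,0.012]] 
rot [[-0.002,-0.011,-0.001],[-0.002,-0.012,-0.0],[-0.003,-0.011,-0.001],[-0.002,-0.012,-0.0],[-0.0,0.0,-0.0],[-0.0,0.0,-0.0],[-0.0,0.0,-0.0],[-0.0,0.0,-0.0]] 8
xyz [[-0.01,-0.013,0.012],[-0.011,-0.014,0.012],[-0.01,-0.013,0.012],[-0.011,-0.014,0.012],[-0.01,-0.013,0.012],[-0.0,-0.0,-0.0],[0.031,0.029,-0.036],[0.031,0.028,-0.035]] 
rot [[-0.0,0.0,-0.0],[-0.0,0.0,-0.0],[-0.0,0.0,-0.0],[-0.0,0.0,-0.0],[-0.0,0.0,-0.0],[-0.0,0.0,-0.0],[-0.0,0.0,-0.0],[-0.0,0.0,-0.0]] 8
xyz [[0.031,0.029,-0.036],[0.032,0.028,-0.035]] 
rot [[-0.0,0.0,-0.0],[-0.0,0.0,-0.0]] 2
```

View pics/l3.png

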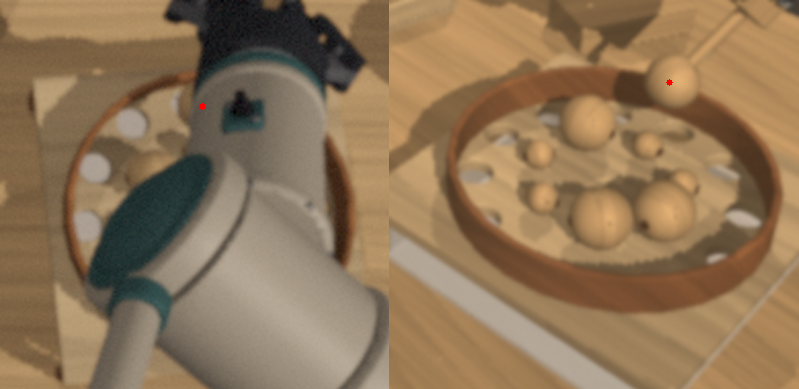

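The side view shows no bead moved. The head ended 51 mm over the board instead of 24, and less tilted than commanded, so a joint limit is likely. I'll check.

```bash
python3 - <<'E'
from plan import *
s=status.get_state();print(np.round(s['qpos'],3))
E
```

```text
[-0.446  0.285  1.951  0.319  0.109 -1.927]
```

Joint 5 is on its lower limit (0.109), because the head points at the base and the tool then leans outward almost in line with the forearm. I'll turn the stirrer so its head points to +y and the lean goes sideways.

```bash
sed -i 's/^RT=.*/RT=toolR(1.57,.75)/' plan.py; python3 - <<'E'
from plan import *
def t(x,y,z,Rm): return tcp((x/1000,y/1000),z,Rm)
A=toolR(2.7,.3);B=toolR(1.57,.3)
rows([(t(40,0,.12,A),A,4),(t(10,0,.12,B),B,8),(t(0,0,.12,RT),RT,4)])
E
```

```text
xyz [[-0.006,-0.021,-0.019],[-0.004,-0.021,-0.02],[-0.002,-0.021,-0.02],[0.0,-0.021,-0.02],[0.034,-0.045,-0.01],[0.027,-0.05,-0.008],[0.02,-0.053,-0.006],[0.013,-0.056,-0.004]] 
rot [[0.005,0.12,0.01],[0.005,0.12,0.01],[0.005,0.12,0.011],[0.005,0.12,0.01],[0.04,-0.0,0.129],[0.04,-0.0,0.129],[0.04,-0.0,0.129],[0.04,-0.0,0.129]] 8
xyz [[0.005,-0.057,-0.002],[-0.002,-0.058,0.001],[-0.01,-0.057,0.003],[-0.018,-0.055,0.005],[0.004,-0.008,-0.039],[-0.001,-0.008,-0.039],[-0.005,-0.008,-0.038],[-0.009,-0.009,-0.037]] 
rot [[0.04,-0.0,0.129],[0.04,0.0,0.129],[0.039,0.0,0.129],[0.04,0.0,0.128],[-0.0,-0.107,0.0],[-0.0,-0.108,0.0],[-0.0,-0.107,0.0],[-0.0,-0.108,0.0]] 8
```

>>> apply_moves(xyz=[[-0.006, -0.021, -0.019], [-0.004, -0.021, -0.02], [-0.002, -0.021, -0.02], [0, -0.021, -0.02], [0.034, -0.045, -0.01], [0.027, -0.05, -0.008], [0.02, -0.053, -0.006], [0.013, -0.056, -0.004]], rot=[[0.005, 0.12, 0.01], [0.005, 0.12, 0.01], [0.005, 0.12, 0.01], [0.005, 0.12, 0.01], [0.04, 0, 0.129], [0.04, 0, 0.129], [0.04, 0, 0.129], [0.04, 0, 0.129]], hand=[-1, -1, -1, -1, -1, -1, -1, -1])

```text
clock: 9.02
position: [0.6137, -0.2923, 0.2016]
ee_rot: [0.13, 0.479, 0.865, -0.072]
contact_force: [-0.3, 0.0, -1.1]
width: 0.0187
gripper_force: 78.3
```

>>> apply_moves(xyz=[[0.005, -0.057, -0.002], [-0.002, -0.058, 0.001], [-0.01, -0.057, 0.003], [-0.018, -0.055, 0.005], [0.004, -0.008, -0.039], [-0.001, -0.008, -0.039], [-0.005, -0.008, -0.038], [-0.009, -0.009, -0.037]], rot=[[0.04, 0, 0.129], [0.04, 0, 0.129], [0.04, 0, 0.129], [0.04, 0, 0.129], [0, -0.108, 0], [0, -0.108, 0], [0, -0.108, 0], [0, -0.108, 0]], hand=[-1, -1, -1, -1, -1, -1, -1, -1])

```text
clock: 10.02
position: [0.5426, -0.3049, 0.2452]
ee_rot: [0.261, 0.658, 0.657, -0.261]
contact_force: [-0.2, -0.2, -2.6]
width: 0.0187
gripper_force: 78.3
```

```bash
python3 - <<'E'
from plan import *
look('l4.png'); print(np.round(status.get_state()['qpos'],3))
def t(x,y,z=.024): return tcp((x/1000,y/1000),z,RT)
rows([(t(0,0,.07),RT,4),(t(0,0),RT,3)])
E
```

```text
head S [-0.3  0.3] z 120.0 w 0.018696901001621115 78.33796620368958 F [-0.2 -0.2 -2.6] t 10.025
[-0.227  0.295  1.704 -0.835  1.113  0.145]
xyz [[0.026,0.001,0.031],[0.026,0.001,0.031],[0.026,0.001,0.031],[0.026,0.0,0.031],[0.035,0.0,0.037],[0.035,0.0,0.038],[0.035,0.0,0.037]] 
rot [[-0.0,0.0,0.001],[-0.0,0.0,0.001],[-0.0,0.0,0.001],[-0.001,0.001,0.001],[0.0,-0.0,0.0],[0.0,-0.0,0.0],[0.0,-0.0,0.0]] 7
```

Pose reached exactly, with healthy joints. Going down in the middle of the sieve.

>>> apply_moves(xyz=[[0.026, 0, 0.031], [0.026, 0, 0.031], [0.026, 0, 0.031], [0.026, 0, 0.031], [0.035, 0, 0.037], [0.035, 0, 0.037], [0.035, 0, 0.037], [0, 0, 0]], rot=[[0, 0, 0], [0, 0, 0], [0, 0, 0], [0, 0, 0], [0, 0, 0], [0, 0, 0], [0, 0, 0], [0, 0, 0]], hand=[-1, -1, -1, -1, -1, -1, -1, -1])

```text
clock: 11.12
position: [0.5416, -0.3076, 0.1489]
ee_rot: [0.258, 0.658, 0.658, -0.261]
contact_force: [0.5, 0.3, -0.4]
width: 0.0189
gripper_force: 78.4
```

```bash
python3 - <<'E'
from plan import *
look('l5.png'); print(np.round(status.get_state()['qpos'],3))
def t(x,y,z=.024): return tcp((x/1000,y/1000),z,RT)
P,Q=rows([(t(18,-3),RT,2),(t(60,-2),RT,9),(t(76,-1),RT,5)])
print('b');rows([(t(18,-10),RT,4),(t(18,-10),RT,1),(t(40,-64),RT,11)],P,Q)
E
```

```text
head S [-1.8 -2. ] z 24.0 w 0.018891364011463102 78.35139513015747 F [ 0.5  0.3 -0.4] t 11.125
[-0.235  0.394  1.822 -0.938  0.971  0.342]
xyz [[0.004,0.031,0.001],[0.004,0.031,0.001],[0.001,0.015,-0.001],[0.001,0.015,-0.001],[0.001,0.016,-0.001],[0.002,0.015,-0.002],[0.001,0.016,-0.001],[0.002,0.015,-0.002]] 
rot [[-0.001,0.002,0.0],[-0.0,0.001,0.0],[-0.0,0.0,0.0],[-0.0,0.0,0.0],[-0.0,0.0,0.0],[-0.0,0.0,0.0],[-0.0,0.0,0.0],[-0.0,0.0,0.0]] 8
xyz [[0.001,0.016,-0.001],[0.002,0.015,-0.002],[0.001,0.016,-0.001],[0.001,0.011,-0.001],[0.001,0.01,-0.001],[0.002,0.011,-0.001],[0.001,0.01,-0.002],[0.002,0.011,-0.001]] 
rot [[-0.0,0.0,0.0],[-0.0,0.0,0.0],[-0.0,0.0,0.0],[-0.0,0.0,0.0],[-0.0,0.0,0.0],[-0.0,0.0,0.0],[-0.0,0.0,0.0],[-0.0,0.0,0.0]] 8
b
xyz [[-0.009,-0.047,0.008],[-0.009,-0.048,0.008],[-0.009,-0.047,0.009],[-0.009,-0.048,0.008],[-0.0,0.0,0.0],[-0.011,0.008,0.011],[-0.011,0.008,0.011],[-0.012,0.008,0.011]] 
rot [[-0.0,0.0,0.0],[-0.0,0.0,0.0],[-0.0,0.0,0.0],[-0.0,0.0,0.0],[-0.0,0.0,0.0],[-0.0,0.0,0.0],[-0.0,0.0,0.0],[-0.0,0.0,0.0]] 8
xyz [[-0.011,0.008,0.011],[-0.012,0.009,0.01],[-0.011,0.008,0.011],[-0.012,0.009,0.01],[-0.011,0.008,0.011],[-0.012,0.009,0.01],[-0.011,0.008,0.011],[-0.012,0.009,0.01]] 
rot [[-0.0,0.0,0.0],[-0.0,0.0,0.0],[-0.0,0.0,0.0],[-0.0,0.0,0.0],[-0.0,0.0,0.0],[-0.0,0.0,0.0],[-0.0,0.0,0.0],[-0.0,0.0,0.0]] 8
```

View pics/l5.png

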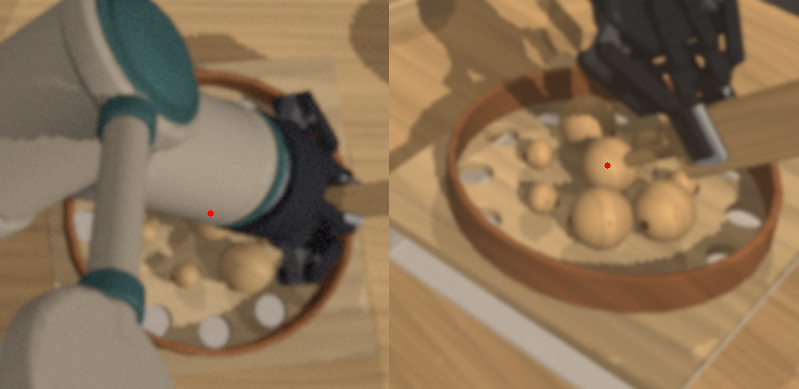

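The side view shows the head at (607,165) in the middle, all beads in place, and the fingers well above the rim. Pushing the first two small beads, a then b.

>>> apply_moves(xyz=[[0.004, 0.031, 0.001], [0.004, 0.031, 0.001], [0.001, 0.015, -0.001], [0.001, 0.015, -0.001], [0.001, 0.016, -0.001], [0.002, 0.015, -0.002], [0.001, 0.016, -0.001], [0.002, 0.015, -0.002]], rot=[[0, 0.002, 0], [0, 0.001, 0], [0, 0, 0], [0, 0, 0], [0, 0, 0], [0, 0, 0], [0, 0, 0], [0, 0, 0]], hand=[-1, -1, -1, -1, -1, -1, -1, -1])

```text
clock: 12.22
position: [0.5889, -0.3033, 0.1487]
ee_rot: [0.258, 0.659, 0.657, -0.259]
contact_force: [1.0, -0.2, -1.8]
width: 0.0192
gripper_force: 78.4
```

>>> apply_moves(xyz=[[0.001, 0.016, -0.001], [0.002, 0.015, -0.002], [0.001, 0.016, -0.001], [0.001, 0.011, -0.001], [0.001, 0.01, -0.001], [0.002, 0.011, -0.001], [0.001, 0.01, -0.002], [0.002, 0.011, -0.001]], rot=[[0, 0, 0], [0, 0, 0], [0, 0, 0], [0, 0, 0], [0, 0, 0], [0, 0, 0], [0, 0, 0], [0, 0, 0]], hand=[-1, -1, -1, -1, -1, -1, -1, -1])

```text
clock: 13.22
position: [0.6188, -0.2988, 0.1486]
ee_rot: [0.258, 0.659, 0.657, -0.259]
contact_force: [0.4, -0.3, -0.6]
width: 0.0193
gripper_force: 78.4
```

```bash
python3 - <<'E'
from plan import *
look('l6.png')
def t(x,y,z=.024): return tcp((x/1000,y/1000),z,RT)
P,Q=rows([(t(18,-10),RT,4),(t(18,-10),RT,1),(t(40,-64),RT,11)])
E
```

```text
head S [76.1 -1.1] z 23.9 w 0.019309414314878925 78.35123062133789 F [ 0.4 -0.3 -0.6] t 13.225
xyz [[-0.009,-0.048,0.008],[-0.009,-0.047,0.009],[-0.009,-0.048,0.008],[-0.01,-0.047,0.009],[0.0,-0.0,-0.0],[-0.011,0.008,0.011],[-0.011,0.008,0.011],[-0.011,0.008,0.011]] 
rot [[-0.0,-0.0,-0.0],[-0.0,-0.0,-0.0],[-0.0,-0.0,-0.0],[-0.001,-0.0,-0.0],[0.0,-0.0,-0.0],[0.0,-0.0,-0.0],[0.0,-0.0,-0.0],[0.0,-0.0,-0.0]] 8
xyz [[-0.012,0.008,0.01],[-0.011,0.008,0.011],[-0.012,0.009,0.01],[-0.011,0.008,0.011],[-0.012,0.009,0.01],[-0.011,0.008,0.011],[-0.012,0.009,0.01],[-0.011,0.008,0.011]] 
rot [[0.0,-0.0,-0.0],[0.0,-0.0,-0.0],[0.0,-0.0,-0.0],[0.0,-0.0,-0.0],[0.0,-0.0,-0.0],[0.0,-0.0,-0.0],[0.0,-0.0,-0.0],[0.0,-0.0,-0.0]] 8
```

>>> apply_moves(xyz=[[-0.009, -0.048, 0.008], [-0.009, -0.047, 0.009], [-0.009, -0.048, 0.008], [-0.01, -0.047, 0.009], [0, 0, 0], [-0.011, 0.008, 0.011], [-0.011, 0.008, 0.011], [-0.011, 0.008, 0.011]], rot=[[0, 0, 0], [0, 0, 0], [0, 0, 0], [0, 0, 0], [0, 0, 0], [0, 0, 0], [0, 0, 0], [0, 0, 0]], hand=[-1, -1, -1, -1, -1, -1, -1, -1])

```text
clock: 14.32
position: [0.5695, -0.3282, 0.1482]
ee_rot: [0.259, 0.659, 0.657, -0.259]
contact_force: [0.3, -0.5, 0.0]
width: 0.0189
gripper_force: 78.4
```

>>> apply_moves(xyz=[[-0.012, 0.008, 0.01], [-0.011, 0.008, 0.011], [-0.012, 0.009, 0.01], [-0.011, 0.008, 0.011], [-0.012, 0.009, 0.01], [-0.011, 0.008, 0.011], [-0.012, 0.009, 0.01], [-0.011, 0.008, 0.011]], rot=[[0, 0, 0], [0, 0, 0], [0, 0, 0], [0, 0, 0], [0, 0, 0], [0, 0, 0], [0, 0, 0], [0, 0, 0]], hand=[-1, -1, -1, -1, -1, -1, -1, -1])

```text
clock: 15.32
position: [0.589, -0.3656, 0.1486]
ee_rot: [0.259, 0.659, 0.657, -0.259]
contact_force: [-0.3, -0.5, -1.4]
width: 0.0187
gripper_force: 78.4
```

```bash
python3 - <<'E'
from plan import *
look('l7.png')
def t(x,y,z=.024): return tcp((x/1000,y/1000),z,RT)
P,Q=rows([(t(10,-5),RT,5),(t(-19,14),RT,2),(t(-19,14),RT,1),(t(-5,74),RT,12),(t(-5,74),RT,1),(t(-16,10),RT,4),(t(-22,-3),RT,2),(t(-67,34),RT,13)])
E
```

```text
head S [ 39.7 -64.4] z 23.9 w 0.018672266597758516 78.36969137191772 F [-0.3 -0.5 -1.4] t 15.325
xyz [[0.027,-0.024,-0.026],[0.028,-0.024,-0.025],[0.027,-0.024,-0.026],[0.028,-0.023,-0.025],[0.027,-0.024,-0.026],[0.019,-0.051,-0.018],[0.02,-0.052,-0.018],[-0.0,0.0,-0.0]] 
rot [[-0.0,0.0,-0.0],[-0.0,0.0,-0.0],[-0.0,0.0,-0.0],[-0.001,0.0,-0.0],[-0.0,0.0,-0.001],[-0.0,0.0,0.0],[-0.0,0.0,0.0],[-0.0,0.0,0.0]] 8
xyz [[0.012,0.002,-0.012],[0.012,0.002,-0.012],[0.012,0.002,-0.011],[0.013,0.002,-0.012],[0.012,0.002,-0.011],[0.013,0.002,-0.012],[0.012,0.002,-0.011],[0.013,0.002,-0.012]] 
rot [[-0.0,0.0,0.0],[-0.0,0.0,0.0],[-0.0,0.0,0.0],[-0.0,0.0,0.0],[-0.0,0.0,0.0],[-0.0,0.0,0.0],[-0.0,0.0,0.0],[-0.0,0.0,0.0]] 8
xyz [[0.012,0.003,-0.011],[0.013,0.002,-0.012],[0.012,0.003,-0.011],[0.013,0.002,-0.012],[-0.0,0.0,0.0],[-0.04,-0.004,0.037],[-0.039,-0.003,0.037],[-0.04,-0.004,0.037]] 
rot [[-0.0,0.0,0.0],[-0.0,0.0,0.0],[-0.0,0.0,0.0],[-0.0,0.0,0.0],[-0.0,0.0,0.0],[-0.0,0.0,0.0],[-0.0,0.0,0.0],[-0.0,0.0,0.0]] 8
xyz [[-0.039,-0.003,0.036],[-0.017,-0.008,0.016],[-0.016,-0.008,0.015],[0.006,-0.012,-0.006],[0.006,-0.012,-0.006],[0.006,-0.013,-0.006],[0.006,-0.012,-0.006],[0.006,-0.013,-0.005]] 
rot [[-0.0,0.0,0.0],[-0.0,0.0,0.0],[-0.0,0.0,0.0],[-0.0,0.0,0.0],[-0.0,0.0,0.0],[-0.0,0.0,0.0],[-0.0,0.0,0.0],[-0.0,0.0,0.0]] 8
xyz [[0.006,-0.012,-0.006],[0.006,-0.013,-0.005],[0.006,-0.012,-0.006],[0.006,-0.013,-0.005],[0.006,-0.012,-0.006],[0.006,-0.013,-0.005],[0.006,-0.012,-0.006],[0.006,-0.013,-0.005]] 
rot [[-0.0,0.0,0.0],[-0.0,0.0,0.0],[-0.0,0.0,0.0],[-0.0,0.0,0.0],[-0.0,0.0,0.0],[-0.0,0.0,0.0],[-0.0,0.0,0.0],[-0.0,0.0,0.0]] 8
```

Now beads c and d.

>>> apply_moves(xyz=[[0.027, -0.024, -0.026], [0.028, -0.024, -0.025], [0.027, -0.024, -0.026], [0.028, -0.023, -0.025], [0.027, -0.024, -0.026], [0.019, -0.051, -0.018], [0.02, -0.052, -0.018], [0, 0, 0]], rot=[[0, 0, 0], [0, 0, 0], [0, 0, 0], [0, 0, 0], [0, 0, 0], [0, 0, 0], [0, 0, 0], [0, 0, 0]], hand=[-1, -1, -1, -1, -1, -1, -1, -1])

```text
clock: 16.42
position: [0.5205, -0.2923, 0.1486]
ee_rot: [0.258, 0.658, 0.658, -0.26]
contact_force: [0.1, -0.1, -1.3]
width: 0.0189
gripper_force: 78.4
```

>>> apply_moves(xyz=[[0.012, 0.002, -0.012], [0.012, 0.002, -0.012], [0.012, 0.002, -0.011], [0.013, 0.002, -0.012], [0.012, 0.002, -0.011], [0.013, 0.002, -0.012], [0.012, 0.002, -0.011], [0.013, 0.002, -0.012]], rot=[[0, 0, 0], [0, 0, 0], [0, 0, 0], [0, 0, 0], [0, 0, 0], [0, 0, 0], [0, 0, 0], [0, 0, 0]], hand=[-1, -1, -1, -1, -1, -1, -1, -1])

```text
clock: 17.42
position: [0.5272, -0.2519, 0.1489]
ee_rot: [0.258, 0.659, 0.657, -0.259]
contact_force: [0.1, -0.4, -0.2]
width: 0.0188
gripper_force: 78.4
```

>>> apply_moves(xyz=[[0.012, 0.003, -0.011], [0.013, 0.002, -0.012], [0.012, 0.003, -0.011], [0.013, 0.002, -0.012], [0, 0, 0], [-0.04, -0.004, 0.037], [-0.039, -0.003, 0.037], [-0.04, -0.004, 0.037]], rot=[[0, 0, 0], [0, 0, 0], [0, 0, 0], [0, 0, 0], [0, 0, 0], [0, 0, 0], [0, 0, 0], [0, 0, 0]], hand=[-1, -1, -1, -1, -1, -1, -1, -1])

```text
clock: 18.42
position: [0.5264, -0.2823, 0.1487]
ee_rot: [0.258, 0.659, 0.657, -0.26]
contact_force: [-0.4, 0.3, -0.5]
width: 0.0189
gripper_force: 78.4
```

>>> apply_moves(xyz=[[-0.039, -0.003, 0.036], [-0.017, -0.008, 0.016], [-0.016, -0.008, 0.015], [0.006, -0.012, -0.006], [0.006, -0.012, -0.006], [0.006, -0.013, -0.006], [0.006, -0.012, -0.006], [0.006, -0.013, -0.005]], rot=[[0, 0, 0], [0, 0, 0], [0, 0, 0], [0, 0, 0], [0, 0, 0], [0, 0, 0], [0, 0, 0], [0, 0, 0]], hand=[-1, -1, -1, -1, -1, -1, -1, -1])

```text
clock: 19.42
position: [0.5024, -0.2972, 0.149]
ee_rot: [0.259, 0.658, 0.658, -0.259]
contact_force: [0.1, -0.1, -0.3]
width: 0.0189
gripper_force: 78.4
```

>>> apply_moves(xyz=[[0.006, -0.012, -0.006], [0.006, -0.013, -0.005], [0.006, -0.012, -0.006], [0.006, -0.013, -0.005], [0.006, -0.012, -0.006], [0.006, -0.013, -0.005], [0.006, -0.012, -0.006], [0.006, -0.013, -0.005]], rot=[[0, 0, 0], [0, 0, 0], [0, 0, 0], [0, 0, 0], [0, 0, 0], [0, 0, 0], [0, 0, 0], [0, 0, 0]], hand=[-1, -1, -1, -1, -1, -1, -1, -1])

```text
clock: 20.42
position: [0.4723, -0.2778, 0.1488]
ee_rot: [0.258, 0.659, 0.657, -0.259]
contact_force: [-0.5, 0.1, -0.9]
width: 0.019
gripper_force: 78.4
```

```bash
python3 - <<'E'
from plan import *
look('l8.png')
U=RT
# lift and move off to +y/-x side clear of the cameras' view of the sieve
h=status.get_state()['position']
rows([(h+[0,0,.14],None,4),(h+[0.0,.24,.17],None,5)])
E
```

```text
head S [-67.4  34.8] z 24.1 w 0.01898127064189226 78.37023496627808 F [-0.5  0.1 -0.9] t 20.425
xyz [[-0.079,-0.0,-0.085],[-0.08,-0.0,-0.086],[-0.079,-0.0,-0.085],[-0.08,-0.001,-0.086],[0.103,-0.0,-0.124],[0.104,-0.0,-0.123],[0.103,-0.0,-0.124],[0.104,-0.001,-0.123]] 
rot [[0.0,0.0,0.0],[0.0,0.0,0.0],[0.0,0.0,0.0],[0.0,0.0,0.0],[0.0,0.0,0.0],[0.0,0.0,0.0],[0.0,0.0,0.0],[0.0,0.0,0.0]] 8
xyz [[0.103,-0.0,-0.124]] 
rot [[0.0,0.0,0.0]] 1
```

>>> apply_moves(xyz=[[-0.079, 0, -0.085], [-0.08, 0, -0.086], [-0.079, 0, -0.085], [-0.08, 0, -0.086], [0.103, 0, -0.124], [0.104, 0, -0.123], [0.103, 0, -0.124], [0.104, 0, -0.123]], rot=[[0, 0, 0], [0, 0, 0], [0, 0, 0], [0, 0, 0], [0, 0, 0], [0, 0, 0], [0, 0, 0], [0, 0, 0]], hand=[-1, -1, -1, -1, -1, -1, -1, -1])

```text
clock: 21.52
position: [0.4729, -0.0845, 0.3131]
ee_rot: [0.259, 0.659, 0.657, -0.259]
contact_force: [0.5, -0.5, -0.3]
width: 0.0188
gripper_force: 78.4
```

```bash
python3 - <<'E'
from plan import *
look('l9.png')
E
```

```text
head S [-47.1 227. ] z 188.4 w 0.018817712526965135 78.36694478988647 F [ 0.5 -0.5 -0.3] t 21.525
```

View pics/l9.png

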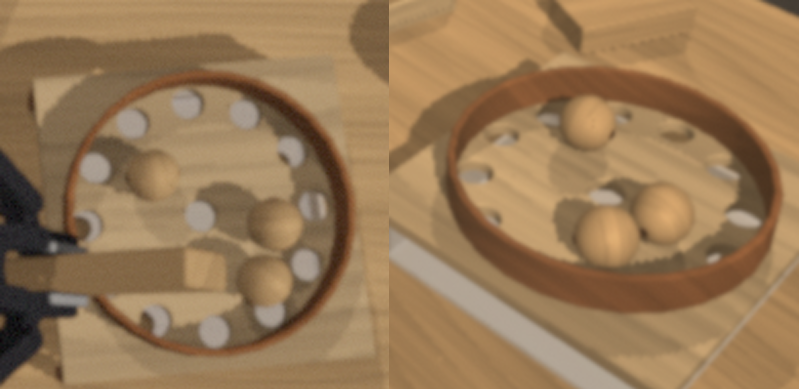

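All four small beads have left the board. The top view shows them through the holes at about (187,100), (290,150), (88,225) and (155,320). The three big beads are still in the hoop at (153,175), (275,222) and (265,280). Now to return the stirrer.

```bash
python3 - <<'E'
from plan import *
L=toolR(3.0016)
rows([((.50,.05,.30),toolR(2.3,.3),8),((.556,.2365,.18),L,8)])
E
```

```text
xyz [[0.044,0.011,-0.034],[0.045,0.016,-0.031],[0.045,0.021,-0.027],[0.044,0.025,-0.024],[0.043,0.03,-0.02],[0.042,0.034,-0.016],[0.039,0.038,-0.013],[0.037,0.042,-0.009]] 
rot [[-0.044,0.051,-0.076],[-0.044,0.051,-0.076],[-0.044,0.051,-0.076],[-0.043,0.051,-0.075],[-0.044,0.051,-0.076],[-0.043,0.051,-0.075],[-0.044,0.051,-0.076],[-0.043,0.052,-0.075]] 8
xyz [[0.055,0.069,0.035],[0.048,0.073,0.038],[0.04,0.076,0.041],[0.032,0.079,0.043],[0.023,0.081,0.045],[0.014,0.082,0.047],[0.006,0.082,0.048],[-0.004,0.082,0.049]] 
rot [[-0.013,0.034,-0.083],[-0.013,0.034,-0.083],[-0.012,0.034,-0.083],[-0.013,0.034,-0.083],[-0.013,0.035,-0.083],[-0.012,0.034,-0.083],[-0.013,0.035,-0.084],[-0.012,0.034,-0.083]] 8
```

>>> apply_moves(xyz=[[0.044, 0.011, -0.034], [0.045, 0.016, -0.031], [0.045, 0.021, -0.027], [0.044, 0.025, -0.024], [0.043, 0.03, -0.02], [0.042, 0.034, -0.016], [0.039, 0.038, -0.013], [0.037, 0.042, -0.009]], rot=[[-0.044, 0.051, -0.076], [-0.044, 0.051, -0.076], [-0.044, 0.051, -0.076], [-0.043, 0.051, -0.075], [-0.044, 0.051, -0.076], [-0.043, 0.051, -0.075], [-0.044, 0.051, -0.076], [-0.043, 0.052, -0.075]], hand=[-1, -1, -1, -1, -1, -1, -1, -1])

```text
clock: 22.62
position: [0.4992, 0.0456, 0.2997]
ee_rot: [0.135, 0.405, 0.902, -0.063]
contact_force: [-0.2, -0.1, -1.1]
width: 0.0192
gripper_force: 78.4
```

>>> apply_moves(xyz=[[0.055, 0.069, 0.035], [0.048, 0.073, 0.038], [0.04, 0.076, 0.041], [0.032, 0.079, 0.043], [0.023, 0.081, 0.045], [0.014, 0.082, 0.047], [0.006, 0.082, 0.048], [-0.004, 0.082, 0.049]], rot=[[-0.013, 0.034, -0.083], [-0.013, 0.034, -0.083], [-0.012, 0.034, -0.083], [-0.013, 0.034, -0.083], [-0.013, 0.035, -0.083], [-0.012, 0.034, -0.083], [-0.013, 0.035, -0.084], [-0.012, 0.034, -0.083]], hand=[-1, -1, -1, -1, -1, -1, -1, -1])

```text
clock: 23.62
position: [0.5567, 0.2314, 0.1784]
ee_rot: [-0.001, 0.071, 0.997, -0.002]
contact_force: [1.1, -0.8, -0.3]
width: 0.0186
gripper_force: 78.4
```

```bash
python3 - <<'E'
from plan import *
s=status.get_state();print(s['position'],s['ee_rot'])
L=toolR(3.0016)
rows([((.556,.2365,.16),L,4),((.556,.2365,.06),L,4),((.556,.2365,.0155),L,4)])
# wrist view compared with the one right after the grasp: same grip pose -> same picture of the stirrer
a=cv2.imread('pics/w2.png'); w=snap('wrist','w3.png'); b=w['pixels'][:,:,::-1]
t=a[100:245,285:355]; r=cv2.matchTemplate(b[60:290,260:385].copy(),t,cv2.TM_CCOEFF_NORMED); _,v,_,l=cv2.minMaxLoc(r); print('match',v,'shift',l[0]+260-285,l[1]+60-100)
E
```

```text
[0.55674224 0.23139468 0.17843695] [-8.53540660e-04  7.14349314e-02  9.97443457e-01 -1.69461626e-03]
xyz [[0.001,0.004,0.015],[0.001,0.004,0.015],[0.001,0.004,0.016],[0.002,0.005,0.015],[-0.0,-0.0,0.083],[-0.0,-0.0,0.084],[-0.0,-0.0,0.083],[-0.0,-0.0,0.084]] 
rot [[-0.001,-0.0,-0.001],[-0.001,-0.0,-0.001],[-0.001,-0.001,-0.0],[-0.0,-0.0,-0.001],[-0.0,-0.0,0.0],[-0.0,-0.0,0.0],[-0.0,-0.0,0.0],[-0.0,-0.0,0.0]] 8
xyz [[-0.0,-0.0,0.037],[-0.0,-0.0,0.037],[-0.0,-0.0,0.037],[-0.0,-0.0,0.037]] 
rot [[-0.0,-0.0,0.0],[-0.0,-0.0,0.0],[-0.0,-0.0,0.0],[-0.0,-0.0,0.0]] 4
match 0.9884681105613708 shift 0 0
```

>>> apply_moves(xyz=[[0, 0, 0], [0, 0, 0.03], [0, 0, 0.03], [0, 0, 0.083], [0, 0, 0.083], [0, 0, 0.083], [0, 0, 0.083], [0, 0, 0]], rot=[[0, 0, 0], [0, 0, 0], [0, 0, 0], [0, 0, 0], [0, 0, 0], [0, 0, 0], [0, 0, 0], [0, 0, 0]], hand=[-1, -1, -1, -1, -1, -1, -1, -1])

```text
clock: 24.68
position: [0.5542, 0.2309, 0.0597]
ee_rot: [-0.003, 0.073, 0.997, -0.002]
contact_force: [0.0, 0.4, -1.0]
width: 0.0188
gripper_force: 78.4
```

```bash
python3 - <<'E'
from plan import *
s=status.get_state();print(s['position'],s['ee_rot'])
L=toolR(3.0016)
rows([((.556,.2365,.0155),L,7)])
E
```

```text
[0.55415247 0.23087716 0.05970964] [-0.00260237  0.07272324  0.99734643 -0.00215862]
xyz [[-0.001,0.003,0.021],[-0.0,0.003,0.021],[-0.001,0.003,0.021],[-0.0,0.003,0.021],[-0.001,0.003,0.021],[-0.0,0.002,0.021],[-0.001,0.003,0.021]] 
rot [[-0.001,-0.001,-0.001],[-0.001,-0.001,-0.001],[-0.0,-0.001,-0.001],[-0.001,-0.0,-0.001],[-0.0,-0.001,-0.0],[-0.001,-0.0,-0.001],[-0.0,-0.001,-0.0]] 7
```

>>> apply_moves(xyz=[[-0.001, 0.003, 0.021], [0, 0.003, 0.021], [-0.001, 0.003, 0.021], [0, 0.003, 0.021], [-0.001, 0.003, 0.021], [0, 0.002, 0.021], [-0.001, 0.003, 0.021], [0, 0, 0]], rot=[[-0.001, -0.001, -0.001], [-0.001, -0.001, -0.001], [0, -0.001, -0.001], [-0.001, 0, -0.001], [0, -0.001, 0], [-0.001, 0, -0.001], [0, -0.001, 0], [0, 0, 0]], hand=[-1, -1, -1, -1, -1, -1, -1, -1])

```text
clock: 25.68
position: [0.5579, 0.2375, 0.0168]
ee_rot: [0.002, 0.07, 0.998, 0.0]
contact_force: [-0.0, 0.2, -1.7]
width: 0.0192
gripper_force: 78.4
```

>>> apply_moves(xyz=[[0, 0, 0], [0, 0, 0], [0, 0, 0], [0, 0, -0.05], [0, 0, -0.1], [0, 0, -0.15], [0, 0, -0.15], [0, 0, 0]], rot=[[0, 0, 0], [0, 0, 0], [0, 0, 0], [0, 0, 0], [0, 0, 0], [0, 0, 0], [0, 0, 0], [0, 0, 0]], hand=[0.2, 0.2, 0.2, 0.2, 0.2, 0.2, 0.2, 0.2])

```text
clock: 26.68
position: [0.5606, 0.2383, 0.1581]
ee_rot: [0.007, 0.07, 0.998, 0.003]
contact_force: [-0.4, 0.1, 0.0]
width: 0.0513
gripper_force: 0.0
```

```bash
python3 - <<'E'
from plan import *
s=status.get_state();print(s['position'],s['width'],s['gripper_force'],s['contact_force'])
w=get_image('wrist'); side=get_image('side')
a=cv2.resize(w['pixels'][:,:,::-1],(400,300)); b=cv2.resize(side['pixels'][160:460,150:570,::-1],(400,300)); cv2.imwrite('pics/fin.png',np.hstack([a,b]))
E
```

```text
[0.56061271 0.23834673 0.15810609] 0.05129255366464448 0.0 [-0.38539983  0.08957389  0.00485209]
```

View pics/fin.png

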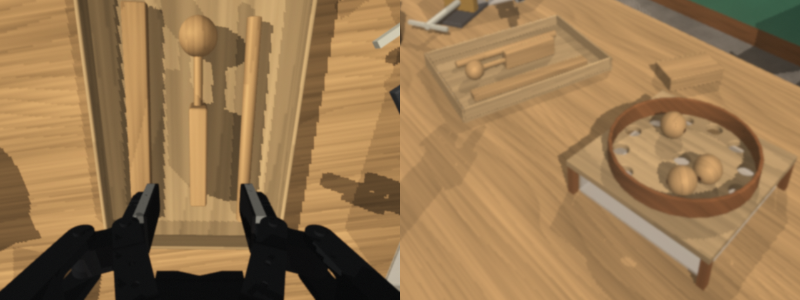

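The last picture shows the stirrer flat in the tray (head at (198,36), handle end at (198,205)). The gripper is clear, and only the three big beads are in the sieve.

```bash
python3 -c "
from rig import job; print(job.sign_off())"
```

```text
the job is handed in; nothing more can be done
None
```

Job handed in at about 27 s: the pictures show all four small beads through the holes in the catch tray, the three big beads still in the hoop, and the stirrer lying released and flat in the stock tray; the sign-off returned no verdict.

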